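# Hold a power module on the test fixture's probes

## Robot

A 7-joint arm with a two-finger parallel gripper is mounted at the origin on the work surface. World frame = base frame: x ahead of the robot, y to its left, z up, the work surface at z = 0. Lengths are in m, angles in rad, forces in N, time in s.
With the tool pointing down it reaches from about 0.4 to 0.85 m from the base axis. Payload 6.9 kg.
Tool frame: the origin (TCP) lies at the centre of the arm's flange, where the gripper is bolted on; the fingertips stand 173 mm ahead of it and the grasp point (between the pads) lies 155 mm ahead of it; z points along the fingers, y is the line along which they close (so a half turn about z gives the same grasp; the last joint's range is limited). The gripper opens to 85 mm and grips with 20 to 120 N. Pads are 22 mm wide; open, the fingers measure 114 mm over their backs; the gripper's body (76 mm by 85 mm) begins 54 mm behind the grasp point. The pads swing forward as they close: fully open they stand 13 mm farther back than shut.
Start: joints at [-1.077, 0.507, -0.238, 1.5, 0.126, 1.149, -0.155], TCP at [0.236, 0.579, 0.405] pointing down, gripper open.
Joint ranges: [-3.08, 3.08], [-0.24, 2.05], [-1.43, 1.35], [0, 2.5], [-1.52, 4.66], [0.17, 1.96], [-2.89, 2.89]. Speed limits (rad/s): [2.39, 2.39, 3.14, 3.14, 3.14, 3.14, 3.14].

## Interface

Orientations are given as a unit quaternion [x, y, z, w].
In Python, from station import robot gives the robot as it stands. Calls block until the motion is done:
- robot.reach(position, orientation): joint-space move of the TCP to a pose.
- robot.move_straight(position, frame=None, max_speed=0.15, until_force=None): straight line of the TCP; frame=None keeps the orientation; max_speed is the mean speed in m/s. With until_force (N) it stops when the force on the tool has changed by that much, and returns True; else False.
- robot.move_j(angles): joint-space move.
- robot.ungrasp() and robot.close(f_grip=None): open the fingers fully, or close them until they stop; f_grip is the grip in N (None keeps the last).
- robot.sleep(seconds).
- robot.ik(position, orientation): joint angles nearest the present ones, or None.
- robot.sense(): the state.
- robot.read_camera(name): name is "scene" or "side" or "wrist"; returns a dict with "img" (420x560x3 uint8, red, green, blue), "intrinsics" (3x3 intrinsics, pixels), "origin" and "attitude" of the camera in the world; the wrist camera has in their place "hand_eye" (4x4, takes a point from camera to tool coordinates, whose origin is the TCP and whose axes are the flange's). Camera axes: x right, y up, looking along -z (the intrinsics and any distortion apply to the point x, -y, -z); pixel columns grow to the right and rows downward; lengths in m; the calibration is good to about 2 mm. A picture is of the moment at which its call begins: read the wrist's pose just before it. There is no depth.
A pose or a line that the arm cannot do raises robot.Unreachable and nothing moves.
- robot.hand_in(): hands the job in; it is judged then, once.
The state is a dict: "time_s": time; "qpos": joint angles; "qvel": joint speeds; "effort": joint torques, N m; "ee_pos": TCP position; "ee_rot": TCP orientation; "contact_force": force on the tool from outside, world axes, zero at the start; "ft_torque": the same for the moment, N m; "finger_gap": finger opening in m; "grasp_force": force on a finger pad.
Only numpy, scipy, OpenCV 4.12 (cv2) and the standard library are available. Lean on these libraries where they do the work, as an engineer would, in place of code of your own. Each camera call takes 0.05 s, during which the arm holds its last target. There are 200 camera calls.

## Task

Test the power module with the plug nose (the shorter of the two on the mat): seat it flat and square in the nest of the test fixture, its nose in the notch on the hinge side, and let go of it. Then bring the fixture's sprung lid down by its front bar, all the way onto its stops, so that the module is pressed onto the probes, and finish while still holding the lid down there: it springs open if let go. Leave the other things on the bench where they are.

Things in the scene. Friction and masses are not known exactly. Their poses are not given: they have to be found in the camera images.
- module: the module to test: aluminium case 84 (x) x 50 (y) x 32 mm high, black ends, 0.2 kg; a black plug nose 26 mm wide (y), 14 mm high, centred 11 mm above the underside, stands out 10 mm from the middle of its +x end. Origin: centre of the case's underside (nose not counted), z up. Lies upright on a 2 mm mat at the robot's right
- big_module: another module, not to be touched: same make, but 112 x 62 x 32 mm and without a nose; it lies on the same mat and the two may swap places. Origin: centre of its underside
- fixture: grey test fixture fixed to the bench, deck 40 mm high, from 110 mm before its origin (-x, front, towards the robot) to 180 mm behind (+x, hinge side), 100 mm to either side; y parallel to the hinge. Origin: on the bench below the nest's centre. On the deck: hinge cheeks at x 130, y +-94 mm, 102 mm high; lid stop posts at x -60, y +-80 mm, 82 mm high
- nest (a point): nest centre at the height of the resting probe tips, 46 mm above the bench: the seated module's origin comes here, x along the nest's x (nose to the hinge). Pocket 87 x 53 mm inside, walls 12 mm thick, rim 56 mm above the bench (10 over the probe tips), its top 4 mm flared at 45 deg; 30 mm notch in the middle of the +x wall for the nose. Axes: the fixture's
- probes (a joint): travel of the spring probes in the nest's floor, m: 0 = up (the module's weight alone does not move them noticeably), grows as the module is pressed down; about 0.005 with the lid on its stops over a seated module. 3.5 N to start, 8.5 N at 5 mm; the floor is at 6 mm
- lid (a joint): closing angle, rad: 0 = open (78 deg up from level), 1.36 = level, on its stops. Two side arms 160 mm apart; between them a clear plate, 90 to 170 mm from the hinge, with two 14 mm rubber-tipped pushers that come down on the middle of the module's top. Sprung open: at the bar about 2 N to start, 3 N near the bottom, 8 N on the stops with a module in, more once they bear
- lid_hinge (a point): middle of the lid's hinge axis, 90 mm above the bench, 130 mm behind the nest's centre; the axis runs along the fixture's y. The axes are the fixture's
- lid_bar (a point): middle of the lid's round black grip bar, 16 mm diameter, 150 mm long between the arms, parallel to the hinge and 215 mm from it; 300 mm above the bench with the lid open, 90 mm when on its stops (then 85 mm before the nest's centre). Free of other parts for 35 mm around. Moves and turns with the lid
- reel: solder reel standing on its flange, 52 mm in diameter, 42 mm high; leave alone. Origin: centre of its underside
- meter: orange hand-held multimeter lying on its back, 170 x 85 x 45 mm; leave alone. Origin: centre of its underside
Things that resemble listed ones, but are neither listed nor needed, are in the scene too. Leave any blue or purple look-alike of the module alone.

How it is judged:
On the way:
1. the module rests flat and square in the nest, let go, the lid not yet pressed (horizontal distance between module and nest below 0.004 m and z of module in the frame of nest between -0.003 and 0.003 m and angle between module's own z axis and vertical below 0.05 rad and angle between the x axis of module and the x axis of nest, either way round below 0.07 rad and contact force between the fingers and module below 0.1 N and value of joint lid below 0.8 rad), for 0.2 s.
At the end, for the whole second after the job is handed in: The fingers hold the lid still on its stops (within 0.02 rad of 1.36, more than 2 N between fingers and lid) and do not touch the module; the module lies within 4 mm of the nest's centre, square within 0.07 rad and flat within 0.04 rad, pressed down so that the probes have given more than 3.5 mm (value of joint lid above 1.34 rad and value of joint probes above 0.0035 m and velocity of joint lid between -0.03 and 0.03 rad/s and contact force between the fingers and lid above 2 N and contact force between the fingers and module below 0.1 N and horizontal distance between module and nest below 0.004 m and z of module in the frame of nest below -0.003 m and angle between module's own z axis and vertical below 0.04 rad and angle between the x axis of module and the x axis of nest, either way round below 0.07 rad); the arm keeps its last pose, push and grip.
It fails at once if the other module, the reel or the meter is shifted by more than 30 mm (distance of any of big_module, reel, meter from where it was at the start of the episode above 0.03 m).
It also fails if it takes over 61 s, if anything falls off the work surface, if the arm or the gripper's body presses on something with over 40 N, if the wrist force passes 120 N, or if a joint passes its speed limit or range.

## Working session

There is one attempt and no reset: what is moved stays moved. The work goes in short steps, each a Python script; the robot and the scene stay as the last script left them, time stands still between calls to the robot, and variables do not carry over. Pictures are saved under pics/ and viewed, at most 10 in all, crops included, and the job is handed in when it is done.

```bash
ls; mkdir -p pics; python3 - <<'E'
from station import robot
import cv2,json,numpy as np,pickle
D={}
for n in("scene","side"):
    c=robot.read_camera(n); D[n]=c
    cv2.imwrite(f"pics/{n}0.png",c["img"][:,:,::-1])
    print(n,{k:np.round(np.array(v),4).tolist() for k,v in c.items() if k!="img"})
pickle.dump(D,open("cams.pkl","wb"))
s=robot.sense();print(s)
E
```

```text
pics
scene {'intrinsics': [[430.2566, 0.0, 288.2555], [0.0, 430.2566, 211.0259], [0.0, 0.0, 1.0]], 'origin': [1.2526, -0.5994, 1.0889], 'attitude': [0.336, 0.1655, 0.3921, 0.8402]}
side {'intrinsics': [[462.7195, 0.0, 280.9845], [0.0, 462.7195, 208.8324], [0.0, 0.0, 1.0]], 'origin': [0.0178, 0.9775, 1.377], 'attitude': [-0.0895, 0.3653, 0.9016, -0.2136]}
{'time_s': 0.1, 'qpos': array([-1.07750505,  0.50826707, -0.23756034,  1.5010074 ,  0.12570358,
        1.14887796, -0.15478558]), 'qvel': array([-2.95984274e-06, -2.02220625e-03,  1.67778468e-05, -1.59477519e-03,
        1.54487236e-04,  7.39554130e-04,  8.51886523e-04]), 'effort': array([-4.94804175e-03, -6.21841979e+01, -2.19434381e+00, -2.50206810e+01,
        1.26368323e-02,  7.70742190e-03, -1.11282512e-05]), 'ee_pos': array([0.23633173, 0.57842504, 0.4039179 ]), 'ee_rot': array([ 1.92658440e-01,  9.81265565e-01, -7.71241466e-04, -1.45840279e-04]), 'contact_force': array([ 0.56778338, -0.012531  , -0.3096775 ]), 'ft_torque': array([ 0.03239359, -0.02290321, -0.05530492]), 'grasp_force': 0.0, 'finger_gap': 0.08526275624827886}
```

View pics/scene0.png

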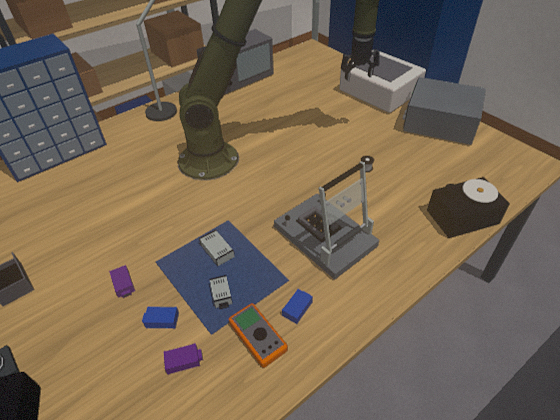

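View pics/side0.png

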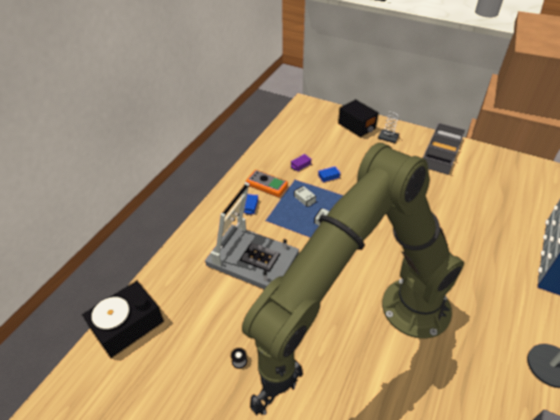

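The scene view shows the small module with its nose at about (220,291), the big module at (216,246), the fixture at about (325,225) and the reel at (367,163). I'll enlarge this area.

```bash
python3 - <<'E'
import cv2
i=cv2.imread("pics/scene0.png")[155:320,190:390]
cv2.imwrite("pics/c1.png",cv2.resize(i,None,fx=3.6,fy=3.6,interpolation=cv2.INTER_CUBIC))
E
```

```text
(no output)
```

View pics/c1.png

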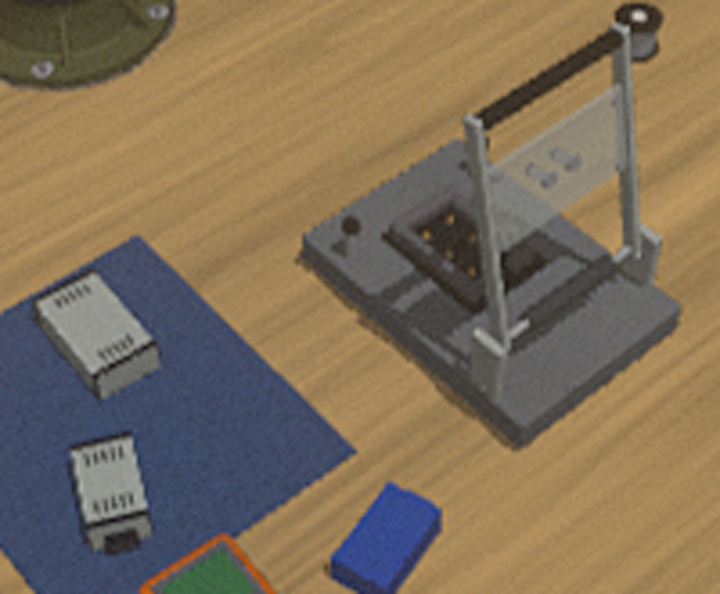

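Crop corner readings (scale 3.6, offset 190,155): deck top (302,240), (460,140), (680,310), (518,435); module top (70,450), (132,433), (148,515), (88,527), with the nose at (122,540). Next I'll fit poses to these points.

```bash
cat > h.py <<'E'
import numpy as np,cv2,pickle
from scipy.optimize import least_squares
from scipy.spatial.transform import Rotation as R
def cam_pose(c,s=None):
    "R,t of the camera in the world"
    if "hand_eye" in c:
        H=np.array(c["hand_eye"]); Rt=R.from_quat(s["ee_rot"]).as_matrix()
        return Rt@H[:3,:3], Rt@H[:3,3]+s["ee_pos"]
    return R.from_quat(c["attitude"]).as_matrix(),np.array(c["origin"])
def proj(P,K,Rc,t):
    p=(np.atleast_2d(P)-t)@Rc; p=p*[1,-1,-1]
    q=p@np.array(K).T; return q[:,:2]/q[:,2:]
def back(uv,z,K,Rc,t):
    uv=np.atleast_2d(uv); d=np.c_[uv,np.ones(len(uv))]@np.linalg.inv(K).T*[1,-1,-1]@Rc.T
    return t+d*((z-t[2])/d[:,2])[:,None]
def fit(local,uv,x0,K,Rc,t):
    "planar pose (x,y,yaw) of points given in local coords (z absolute)"
    local=np.array(local,float)
    def W(p):
        c,s=np.cos(p[2]),np.sin(p[2]); return local@np.array([[c,s,0],[-s,c,0],[0,0,1]])+[p[0],p[1],0]
    f=lambda p:(proj(W(p),K,Rc,t)-uv).ravel()
    r=least_squares(f,x0); return r.x,np.round(r.fun.reshape(-1,2),1)
def down(yaw):
    "tool pointing down, tool x along world yaw; fingers close along yaw+90deg"
    return (R.from_euler('z',yaw)*R.from_quat([1,0,0,0])).as_quat()
E
python3 - <<'E'
from h import *
c=pickle.load(open("cams.pkl","rb"))["scene"];K=c["intrinsics"];Rc,t=cam_pose(c)
s=lambda a:np.array(a)/3.6+[190,155]-0.36
u=s([(302,240),(460,140),(680,310),(518,435)])
print(back(u,.04,K,Rc,t).round(3))
print(fit([(-.11,-.1,.04),(-.11,.1,.04),(.18,.1,.04),(.18,-.1,.04)],u,[.6,0,0],K,Rc,t))
m=s([(70,450),(132,433),(148,515),(88,527)])
P=back(m,.034,K,Rc,t);print(P.round(3)); y0=np.arctan2(*(P[2]-P[1])[1::-1])
print(fit([(-.042,-.025,.034),(-.042,.025,.034),(.042,.025,.034),(.042,-.025,.034)],m,[*P.mean(0)[:2],y0],K,Rc,t))
b=s([(37,312),(90,272),(157,345),(100,385)]);P=back(b,.034,K,Rc,t);print("big",P.round(3))
print("meter",back([(230,321),(248,306),(286,347),(265,364)],.045,K,Rc,t).round(3))
from station import robot
print(robot.read_camera("wrist")["hand_eye"],)
E
```

```text
[[ 0.468 -0.033  0.04 ]
 [ 0.464  0.168  0.04 ]
 [ 0.749  0.169  0.04 ]
 [ 0.754 -0.032  0.04 ]]
(array([0.57304559, 0.06774357, 0.006145  ]), array([[-0.8, -0.6],
       [-0.3, -0.1],
       [ 0.8,  0.7],
       [ 0.3, -0.2]]))
[[ 0.524 -0.32   0.034]
 [ 0.543 -0.272  0.034]
 [ 0.617 -0.307  0.034]
 [ 0.596 -0.349  0.034]]
(array([ 0.56965215, -0.3118522 , -0.40989799]), array([[ 0.2, -1. ],
       [-0.4, -0.3],
       [ 0.5,  0.1],
       [-0.2,  1.1]]))
big [[ 0.379 -0.263  0.034]
 [ 0.369 -0.201  0.034]
 [ 0.479 -0.203  0.034]
 [ 0.484 -0.265  0.034]]
meter [[ 0.683 -0.353  0.045]
 [ 0.677 -0.288  0.045]
 [ 0.839 -0.284  0.045]
 [ 0.84  -0.353  0.045]]
[[-4.62265000e-04  9.53010835e-01  3.02935861e-01  7.71726087e-02]
 [ 9.99999833e-01  5.45198043e-04 -1.89197536e-04  1.09566390e-04]
 [-3.45467340e-04  3.02935723e-01 -9.53010928e-01  3.19327572e-02]
 [ 0.00000000e+00  0.00000000e+00  0.00000000e+00  1.00000000e+00]]
```

```bash
python3 - <<'E'
from h import *
from station import robot
D={}
def shot(n):
    s=robot.sense(); c=robot.read_camera("wrist"); D[n]=(c,s); cv2.imwrite(f"pics/{n}.png",c["img"][:,:,::-1]); print(n,s["time_s"],s["ee_pos"].round(4))
robot.reach([.50,.068,.50],down(np.pi)); shot("nest")
robot.reach([.570,-.312,.34],down(np.pi-.41)); shot("mod")
print(robot.sense()["qpos"].round(2),D["mod"][0]["intrinsics"])
pickle.dump(D,open("wrist.pkl","wb"))
E
```

```text
nest 2.2417 [0.5    0.0689 0.4998]
mod 3.8333 [ 0.5709 -0.3102  0.3408]
[ 0.35  0.6   0.18  1.52 -0.12  1.03  1.73] [[317.51107469   0.         278.19006832]
 [  0.         317.51107469 208.50005711]
 [  0.           0.           1.        ]]
```

View pics/nest.png

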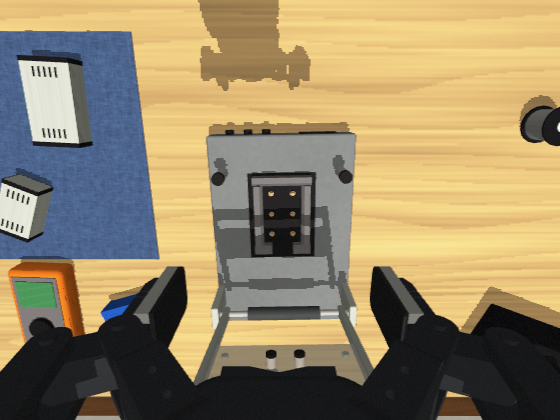

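View pics/mod.png

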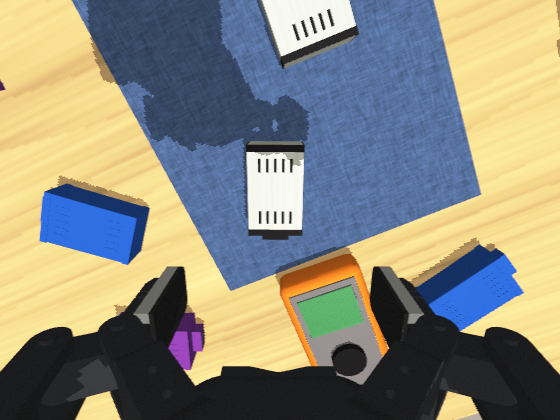

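The nest view shows the nest outline at about (248–316, 172–257), with the notch at the bottom (hinge side). The module view shows the module at (246–304, 141–238), nose down. I'll enlarge both.

```bash
python3 - <<'E'
import cv2,numpy as np
f=lambda n,x,y:cv2.resize(cv2.imread(f"pics/{n}.png")[y:y+116,x:x+80],None,fx=5,fy=5,interpolation=cv2.INTER_CUBIC)
cv2.imwrite("pics/c2.png",np.hstack([f("mod",236,132),f("nest",243,160)]))
E
```

```text
(no output)
```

View pics/c2.png

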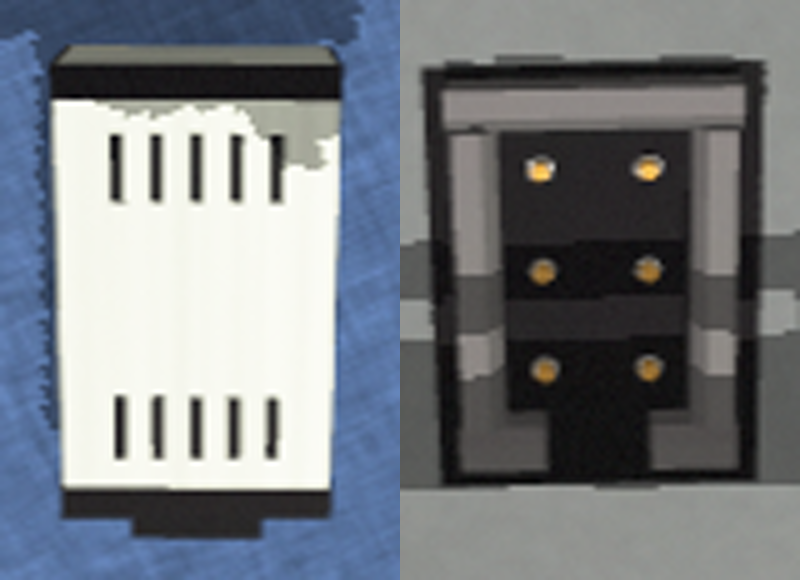

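```bash
python3 - <<'E'
from h import *
D=pickle.load(open("wrist.pkl","rb"))
def rect(a,b,z): return [(-a,-b,z),(-a,b,z),(a,b,z),(a,-b,z)]
c,s=D["mod"];K=c["intrinsics"];Rc,t=cam_pose(c,s)
u=np.array([(52,66),(341,66),(330,518),(62,518)])/5+[236,132]-.4
print("mod",*fit(rect(.042,.025,.034),u,[.57,-.31,-.41],K,Rc,t))
c,s=D["nest"];Rc,t=cam_pose(c,s); o=lambda a:(np.array(a)-[400,0])/5+[243,160]-.4
print("rim",*fit(rect(.0555,.0385,.056),o([(442,88),(748,88),(742,472),(460,472)]),[.573,.068,0],K,Rc,t))
print("rimB",*fit(rect(.0555,.0385,.056),o([(425,66),(765,64),(757,478),(446,482)]),[.573,.068,0],K,Rc,t))
print("floor",*fit(rect(.0435,.0265,.04),o([(501,130),(690,130),(689,410),(508,410)]),[.573,.068,0],K,Rc,t))
print("deck",*fit([(-.11,-.1,.04),(-.11,.1,.04)],[(208,136),(356,131.5)],[.573,.068,0],K,Rc,t))
print("probes",back(o([(540,168),(649,168),(543,270),(648,270),(545,370),(648,370)]),.046,K,Rc,t).round(4))
E
```

```text
mod [ 0.56551038 -0.31042392 -0.41092216] [[-0.4 -0.5]
 [ 0.4 -0.3]
 [ 0.   0.5]
 [ 0.1  0.4]]
rim [0.56596664 0.07475391 0.01368302] [[ 1.7  0.5]
 [-1.2 -0.3]
 [-1.4 -0.5]
 [ 1.   0.1]]
rimB [0.56334326 0.07481751 0.01659779] [[ 4.9  3. ]
 [-4.6  2.5]
 [-4.2 -3.5]
 [ 3.9 -3.5]]
floor [0.5677334  0.07468781 0.01119736] [[-0.2 -0.7]
 [ 0.4 -1.1]
 [-0.1  0.9]
 [-0.1  1.2]]
deck [0.56570761 0.07732238 0.03043878] [[-2.   0.2]
 [ 2.   0.1]]
probes [[0.5348 0.0588 0.046 ]
 [0.5348 0.0887 0.046 ]
 [0.5644 0.0595 0.046 ]
 [0.5644 0.0889 0.046 ]
 [0.5945 0.0599 0.046 ]
 [0.5945 0.0893 0.046 ]]
```

```bash
python3 - <<'E'
from h import *
from station import robot
robot.reach([.567,.073,.384],down(np.pi+.012)); robot.sleep(.2)
s=robot.sense(); c=robot.read_camera("wrist"); pickle.dump((c,s),open("nest2.pkl","wb"))
print(s["time_s"],s["ee_pos"],s["contact_force"]); i=c["img"][:,:,::-1]
cv2.imwrite("pics/nest2.png",cv2.resize(i[100:250,170:370],None,fx=4,fy=4,interpolation=cv2.INTER_CUBIC))
E
```

```text
5.525 [0.56727558 0.07174724 0.38379815] [0.14478912 0.11543796 0.94242554]
```

View pics/nest2.png

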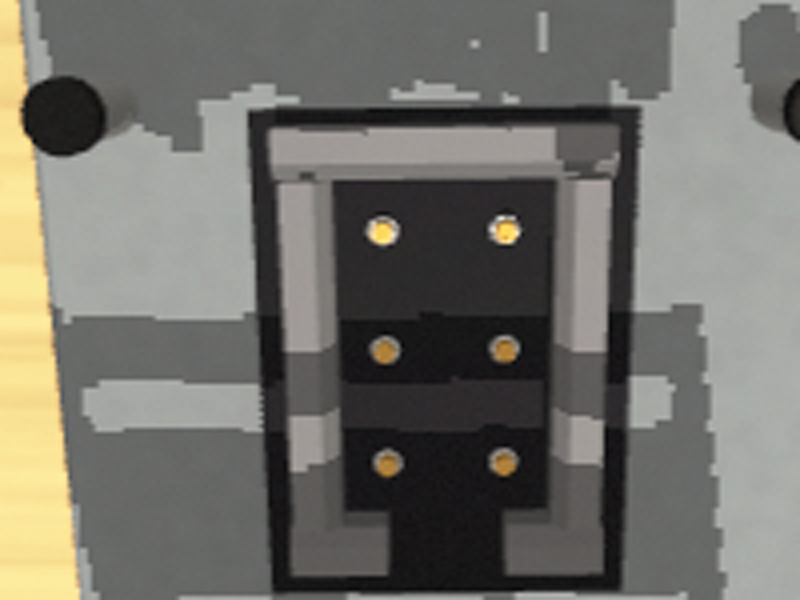

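In this crop (scale 4, offset 170,100) the probes are at (382,231), (505,231), (385,350), (504,350), (387,463) and (504,463). The pocket floor corners are (333,182), (553,180), (547,510) and (343,510). The rim's outer edge is at (268,128), (620,126), (603,576) and (290,576).

```bash
python3 - <<'E'
from h import *
c,s=pickle.load(open("nest2.pkl","rb"));K=c["intrinsics"];Rc,t=cam_pose(c,s)
o=lambda a:np.array(a)/4+[170,100]-.4
def rect(a,b,z): return [(-a,-b,z),(-a,b,z),(a,b,z),(a,-b,z)]
print("rim",*fit(rect(.0555,.0385,.056),o([(268,128),(620,126),(603,576),(290,576)]),[.573,.068,0],K,Rc,t))
for z in(.04,.046): print("floor",*fit(rect(.0435,.0265,z),o([(333,182),(553,180),(547,510),(343,510)]),[.573,.068,0],K,Rc,t))
print("probes",back(o([(382,231),(505,231),(385,350),(504,350),(387,463),(504,463)]),.046,K,Rc,t).round(4))
print("prob",*fit([(x,y,.046) for x in(-.03,0,.03) for y in(-.015,.015)],o([(382,231),(505,231),(385,350),(504,350),(387,463),(504,463)]),[.573,.068,0],K,Rc,t))
# scene-camera check of the same points
c=pickle.load(open("cams.pkl","rb"))["scene"];K=c["intrinsics"];Rc,t=cam_pose(c)
q=lambda a:np.array(a)/3.6+[190,155]-.36
print("scene probes",back(q([(450,219),(473,240),(427,238),(450,255),(473,270)]),.046,K,Rc,t).round(4))
E
```

```text
rim [0.56599488 0.07423188 0.01589072] [[ 1.7 -0.1]
 [-1.5 -0.2]
 [-1.2 -0.2]
 [ 1.   0.3]]
floor [0.56722311 0.0740667  0.01680314] [[ 0.2 -0.8]
 [-0.1 -0.7]
 [-0.3  0.7]
 [ 0.3  1.1]]
floor [0.56589284 0.07400799 0.01682178] [[-0.4 -1.6]
 [ 0.4 -1.5]
 [ 0.2  1.6]
 [-0.2  2. ]]
probes [[0.5358 0.0587 0.046 ]
 [0.5355 0.0883 0.046 ]
 [0.5652 0.0594 0.046 ]
 [0.5649 0.0888 0.046 ]
 [0.5947 0.0598 0.046 ]
 [0.5945 0.0896 0.046 ]]
prob [0.56515625 0.07411972 0.01733597] [[-0.2 -0.4]
 [ 0.3 -0.7]
 [-0.3  0.2]
 [ 0.3 -0. ]
 [-0.2  0.6]
 [ 0.   0.4]]
scene probes [[0.5403 0.085  0.046 ]
 [0.5735 0.0833 0.046 ]
 [0.5445 0.0529 0.046 ]
 [0.5736 0.0549 0.046 ]
 [0.6005 0.0585 0.046 ]]
```

```bash
python3 - <<'E'
from h import *
from station import robot
q=down(np.pi-.411)
robot.reach([.5655,-.3104,.30],q)
robot.move_straight([.5655,-.3104,.186],max_speed=.1)
s=robot.sense(); print(s["time_s"],s["ee_pos"],s["contact_force"])
robot.close(30); s=robot.sense(); print(s["time_s"],s["finger_gap"],s["grasp_force"],s["ee_pos"])
robot.move_straight([.5655,-.3104,.384],max_speed=.15)
robot.reach([.52,.0741,.42],down(np.pi+.017)); robot.sleep(.2)
s=robot.sense(); c=robot.read_camera("wrist"); pickle.dump((c,s),open("hand.pkl","wb"))
print(s["time_s"],s["ee_pos"],s["contact_force"],s["finger_gap"]); i=c["img"][:,:,::-1]
cv2.imwrite("pics/hand.png",cv2.resize(i[150:420,100:460],None,fx=2.2,fy=2.2,interpolation=cv2.INTER_CUBIC))
E
```

```text
8.325 [ 0.56574391 -0.31059224  0.18670889] [-0.89050719  0.82742306 -0.12339863]
8.75 0.049631747121901645 32.25287854671478 [ 0.56563448 -0.31049733  0.18655395]
11.8667 [0.5203752  0.07301558 0.41978231] [-0.92386373 -0.35579195 -2.09372527] 0.04914821523405465
```

View pics/hand.png

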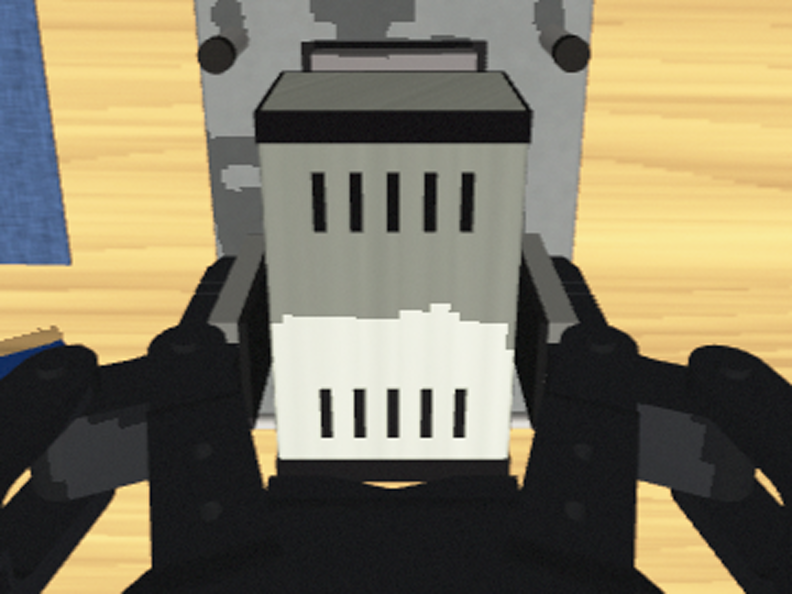

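The in-hand picture shows the module square in the grip. Its rear top edge is at (255,111)–(531,111) and the front edge of the white area at (277,460)–(509,460) in this crop (scale 2.2, offset 100,150).

```bash
python3 - <<'E'
from h import *
D=pickle.load(open("wrist.pkl","rb"))
c,s=D["mod"];K=c["intrinsics"];Rc,t=cam_pose(c,s); m=np.array([.5655,-.3104])
o=lambda a:np.array(a)/5+[236,132]-.4
P=back(o([(52,98),(340,98),(332,489),(62,489)]),.034,K,Rc,t)[:,:2]-m
cs,sn=np.cos(-.411),np.sin(-.411);L=P@np.array([[cs,-sn],[sn,cs]]);print(L.round(4))
xb=L[2:,0].mean()
c,s=pickle.load(open("hand.pkl","rb"));Rc,t=cam_pose(c,s)
o=lambda a:np.array(a)/2.2+[100,150]-.27
u=o([(255,111),(531,111),(509,460),(277,460)])
for dz in(.150,.153,.157):
    z=s["ee_pos"][2]-dz
    p,r=fit([(-.042,-.025,z),(-.042,.025,z),(xb,.025,z),(xb,-.025,z)],u,[.52,.074,0],K,Rc,t)
    yaw=R.from_quat(s["ee_rot"]).as_matrix()[:,0]; ty=np.arctan2(yaw[1],yaw[0])
    d=p[:2]-s["ee_pos"][:2]; print(dz,p.round(4),"off",d.round(4),"tool yaw-pi",(ty-np.pi)%(2*np.pi),r.tolist())
print(R.from_quat(s["ee_rot"]).as_matrix().round(4))
E
```

```text
[[-0.0362 -0.0248]
 [-0.0363  0.0247]
 [ 0.0357  0.0252]
 [ 0.0358 -0.0249]]
0.15 [0.5188 0.073  0.0145] off [-0.0016 -0.0001] tool yaw-pi 0.014869345949115598 [[-2.0, -1.5], [2.0, -1.5], [1.5, 2.3], [-1.6, 2.4]]
0.153 [0.5202 0.073  0.0145] off [-0.0001 -0.    ] tool yaw-pi 0.014869345949115598 [[-0.3, 0.0], [0.3, 0.0], [0.3, 0.0], [-0.4, 0.0]]
0.157 [0.5222 0.073  0.0145] off [ 0.0018 -0.    ] tool yaw-pi 0.014869345949115598 [[1.9, 1.9], [-1.9, 1.9], [-1.2, -2.9], [1.2, -2.9]]
[[-9.999e-01 -1.490e-02 -2.000e-04]
 [-1.490e-02  9.999e-01 -4.000e-04]
 [ 2.000e-04 -4.000e-04 -1.000e+00]]
```

```bash
python3 - <<'E'
from h import *
from station import robot
N=np.array([.566,.0741]);q=down(np.pi+.017)
robot.reach([*N,.30],q); robot.sleep(.2); e=N-robot.sense()["ee_pos"][:2]; print(e)
robot.move_straight([*(N+e),.255],max_speed=.1); robot.sleep(.2)
s=robot.sense(); e+=N-s["ee_pos"][:2]; print(s["time_s"],s["ee_pos"],s["contact_force"])
hit=robot.move_straight([*(N+e),.2305],max_speed=.03,until_force=6)
robot.sleep(.2); s=robot.sense(); print(hit,s["time_s"],s["ee_pos"],s["contact_force"],s["ft_torque"],s["finger_gap"])
E
```

```text
[-1.88644101e-04 -6.47943410e-05]
13.4917 [0.56606306 0.07406549 0.25574913] [-0.34699808 -0.1502409  -2.17360713]
False 14.6583 [0.56588156 0.07406837 0.23060287] [-0.62658268 -0.37511303 -1.86039292] [-0.00698337 -0.00115527 -0.02373554] 0.04920727134986423
```

```bash
python3 - <<'E'
from h import *
from station import robot
s=robot.sense();p=s["ee_pos"]
hit=robot.move_straight([.5661,.0741,.2285],max_speed=.02,until_force=3)
s=robot.sense(); print(hit,s["time_s"],s["ee_pos"],s["contact_force"])
robot.ungrasp(); robot.sleep(.3); s=robot.sense(); print(s["time_s"],s["ee_pos"],s["contact_force"],s["finger_gap"])
robot.move_straight([.566,.0741,.36],max_speed=.1); robot.sleep(.2)
s=robot.sense(); c=robot.read_camera("wrist"); pickle.dump((c,s),open("placed.pkl","wb"))
d=robot.read_camera("scene"); print(s["time_s"],s["ee_pos"])
a=cv2.resize(c["img"][90:240,190:365],None,fx=3.5,fy=3.5,interpolation=cv2.INTER_CUBIC)[:525]
cv2.imwrite("pics/placed.png",a[:,:,::-1])
for p in([.520,.0741,.47],[.655,.0741,.47],[.483,.0741,.24]):
    for y in(np.pi/2,-np.pi/2): 
        j=robot.ik(p,down(y+.017)); print(p,y,None if j is None else np.round(j,2))
E
```

```text
False 14.9083 [0.56613962 0.07407857 0.22870827] [-1.28230352 -0.80371307  2.57831585]
15.6583 [0.56611607 0.07407523 0.22849818] [ 0.67906031  0.35092926 -0.59898432] 0.08541257857640244
17.325 [0.56594696 0.07411072 0.35953787]
[0.52, 0.0741, 0.47] 1.5707963267948966 [-0.55  0.33  0.52  1.65 -0.17  1.2   0.02]
[0.52, 0.0741, 0.47] -1.5707963267948966 [ 0.04  0.31 -0.32  1.65  0.1   1.2   2.86]
[0.655, 0.0741, 0.47] 1.5707963267948966 [-0.43  0.56  0.52  1.29 -0.27  1.36  0.1 ]
[0.655, 0.0741, 0.47] -1.5707963267948966 [ 0.03  0.53 -0.33  1.28  0.17  1.35  2.87]
[0.483, 0.0741, 0.24] 1.5707963267948966 [-0.49  0.55  0.43  2.07 -0.39  0.6   0.22]
[0.483, 0.0741, 0.24] -1.5707963267948966 [-0.    0.52 -0.29  2.06  0.26  0.59  2.68]
```

View pics/placed.png

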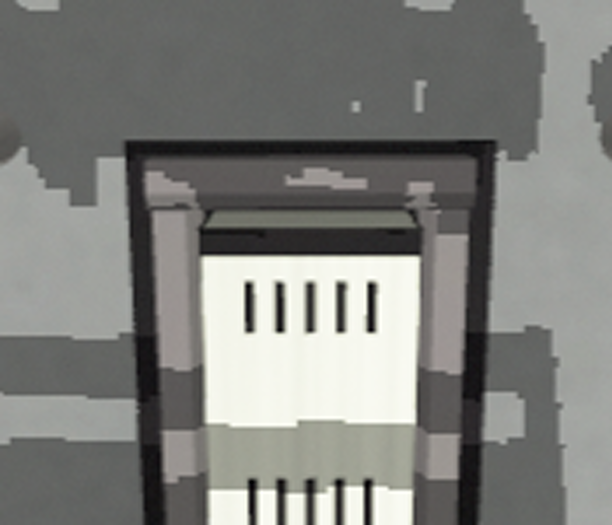

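The module sits centred in the nest, with equal gaps left (about 201) and right (about 420). Next I'll check the bar against the scene image, then grip it and start the arc.

```bash
python3 - <<'E'
from h import *
from station import robot
N=np.array([.566,.0741]);Y=.017
c,s=pickle.load(open("placed.pkl","rb"));Rc,t=cam_pose(c,s)
print("module rear top corners (nest x,y)",(back(np.array([(201,229),(420,229)])/3.5+[190,90]-.36,.078,c["intrinsics"],Rc,t)[:,:2]-N).round(4))
c=pickle.load(open("cams.pkl","rb"))["scene"];Rc,t=cam_pose(c)
print("bar ends scene",back(np.array([(483,122),(616,42)])/3.6+[190,155]-.36,.300,c["intrinsics"],Rc,t).round(4))
q=down(np.pi/2+Y); B=N+.0853*np.array([np.cos(Y),np.sin(Y)])
robot.move_straight([*N,.52],max_speed=.2)
robot.reach([*B,.52],q); robot.sleep(.1)
robot.move_straight([*B,.457],max_speed=.08,until_force=6); s=robot.sense(); print(s["time_s"],s["ee_pos"],s["contact_force"])
robot.close(25); robot.sleep(.1); s=robot.sense(); print(B,s["time_s"],s["ee_pos"],s["contact_force"],s["finger_gap"],s["grasp_force"])
E
```

```text
module rear top corners (nest x,y) [[-0.0416 -0.0251]
 [-0.0424  0.0239]]
bar ends scene [[0.6559 0.0036 0.3   ]
 [0.6563 0.1453 0.3   ]]
20.6833 [0.65142026 0.07549865 0.45756985] [-0.64962611 -0.56635772  0.30558085]
[0.65128767 0.07555003] 21.4167 [0.6511595  0.07552    0.45715218] [-1.27718497 -0.03561418  3.50363285] 0.015277192768863487 24.529942274093628
```

```bash
cat > arc.py <<'E'
from h import *
from station import robot
N=np.array([.566,.0741]);Y=.017;ux=np.array([np.cos(Y),np.sin(Y)]);p0=np.radians(78)
def tcp(th,dz=0):
    x=.130-.215*np.cos(p0-th); z=.090+.215*np.sin(p0-th)
    return [*(N+x*ux),z+.157+dz]
def go(ths,dz=0,v=.1):
    for th in ths:
        robot.move_straight(tcp(th,dz),max_speed=v); s=robot.sense()
        print(round(th,2),round(s["time_s"],2),(s["ee_pos"]-tcp(th,dz)).round(4),s["contact_force"].round(1),round(s["finger_gap"],4))
        if np.linalg.norm(s["contact_force"])>30: print("STOP");break
E
python3 - <<'E'
from arc import *
go(np.linspace(.12,.72,6))
E
```

```text
0.12 21.82 [ 0.0004 -0.      0.0004] [ 2.9 -0.7  1.6] 0.0151
0.24 22.23 [ 0.0004 -0.0001  0.0004] [1.5 0.7 2.6] 0.0153
0.36 22.64 [ 0.0005 -0.0001  0.0003] [ 1.2 -0.3  2.2] 0.0149
0.48 23.05 [ 0.0007 -0.0001  0.0003] [ 2.4 -1.3  1.4] 0.0152
0.6 23.46 [ 0.0006 -0.0001  0.0003] [ 3.1 -2.1 -0.1] 0.0148
0.72 23.87 [ 0.0004 -0.0001  0.0002] [ 3.  -2.1 -0.5] 0.0149
```

```bash
python3 - <<'E'
from arc import *
go([*np.linspace(.82,1.32,6),1.36],v=.08)
robot.sleep(.2); s=robot.sense(); print(s["contact_force"])
c=robot.read_camera("scene")["img"]; w=robot.read_camera("wrist")["img"]
a=cv2.resize(c[155:285,260:390],(520,520),interpolation=cv2.INTER_CUBIC); b=cv2.resize(w,(280,210))
o=np.zeros((520,800,3),np.uint8); o[:,:520]=a; o[:210,520:]=b; cv2.imwrite("pics/lid.png",o[:,:,::-1])
E
```

```text
0.82 24.28 [ 0.0003 -0.0001  0.0001] [ 4.  -2.4  0.6] 0.0152
0.92 24.7 [ 0.0002 -0.0001 -0.0001] [ 4.2 -2.5  1.3] 0.0155
1.02 25.12 [ 0.0002 -0.     -0.0002] [ 3.5 -2.5  1.9] 0.0151
1.12 25.53 [ 0.0001  0.     -0.0003] [ 3.6 -2.   2. ] 0.0151
1.22 25.95 [ 0.0001  0.0001 -0.0003] [ 4.5 -2.   3.1] 0.0149
1.32 26.37 [ 0.      0.0001 -0.0001] [ 3.6 -1.1  2.8] 0.0151
1.36 26.62 [-0.      0.0001  0.0002] [ 2.3 -1.3  5.8] 0.0153
[ 2.31478561 -0.90570584  5.66573657]
```

View pics/lid.png

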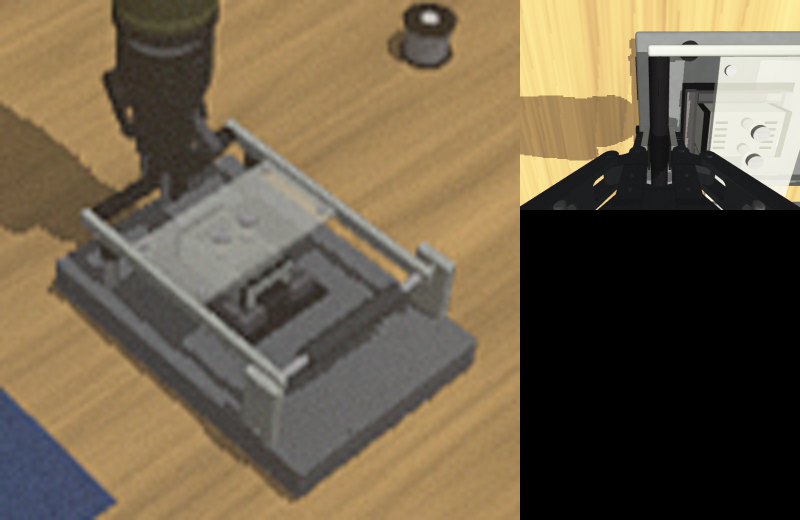

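The lid is down and looks almost level. Fz is only about 5.7 N, below the 8 N expected on the stops. I'll grip harder and press down in small steps until the force shows the stops.

```bash
python3 - <<'E'
from arc import *
robot.close(70); robot.sleep(.1); print(robot.sense()["contact_force"].round(1))
for k in range(1,19):
    dz=-.001*k; robot.move_straight(tcp(1.36,dz),max_speed=.02); robot.sleep(.15); s=robot.sense()
    print(k,round(s["time_s"],2),(s["ee_pos"]-tcp(1.36,dz)).round(4),s["contact_force"].round(1),s["ft_torque"].round(2))
    if s["contact_force"][2]>22: break
E
```

```text
[ 2.3 -1.   6.3]
1 27.64 [-0.0001  0.0001  0.0006] [ 1.7 -1.   6.3] [-0.29 -0.64  0.05]
2 28.04 [-0.0001  0.0001  0.0007] [ 2.3 -1.6  8.1] [-0.3  -0.63  0.05]
3 28.44 [-0.0001  0.0001  0.0007] [ 0.7 -1.3  7.8] [-0.3  -0.58 -0.01]
4 28.84 [-0.0001  0.      0.0009] [ 1.  -1.1 10.7] [-0.28 -0.38  0.04]
5 29.24 [-0.0001 -0.      0.0014] [ 0.  -1.8 16.3] [-0.34 -0.1   0.06]
6 29.64 [-0.0002 -0.0001  0.0018] [-1.5 -2.2 22.3] [-0.31  0.13  0.04]
```

Force rises slowly up to about 8 N, then climbs steeply at roughly 6 N/mm. That matches the lid bearing on its stops. I'll check that it holds steady, then hand in.

```bash
python3 - <<'E'
from arc import *
robot.sleep(.8); s=robot.sense(); print(s["time_s"],s["ee_pos"],s["contact_force"].round(1),s["grasp_force"],s["finger_gap"])
print(robot.hand_in())
E
```

```text
30.4417 [0.48085448 0.07259571 0.24310679] [-2.  -3.2 23.4] 69.86783266067505 0.013973403404846301
the job is handed in; nothing more can be done
None
```

I seated the module in the nest, let go of it, and handed the job in at about 30 s with the lid held down by its bar at about 23 N. I judged the lid to be on its stops from the sharp force rise past 8 N, not from a final picture, and `hand_in()` gave no verdict.

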